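Sweep the spilled detergent tablets into the catch tray

TASK

Three detergent tablets have been spilled on the laundry-room folding counter: with the fingers, sweep all three across the counter, through the open side of the low metal catch tray, until each lies flat and wholly inside it. Only push them along the counter: do not pick up or lift any tablet. Leave the red dosing cup, the detergent bottle and the brush standing or lying where they are.

Things in the scene. Friction and masses are not known exactly. Their poses are not given: they have to be found in the camera images.
- tray: catch tray fixed to the counter: three aluminium walls 30 mm high, 6 mm thick round a dark metal floor flush with the counter (no sill); the fourth side is open (mouth). Inside 190 mm wide (x -95 to 95) and 140 mm deep (y 0 to 140). Origin at the middle of the mouth at counter height, its +y points from the mouth into the tray. At yaw 0 the mouth faces world -y; yaw varies by up to 17 degrees
- blue_tablet_center (a point): centre of the detergent tablet with the blue top: a loose hard round disc lying flat, 45 mm in diameter, 18 mm high, about 40 g, white below, blue on top; this point lies on its axis 9 mm above the counter. It slides without rolling when pushed low on its rim
- green_tablet_center (a point): centre of the detergent tablet with the green top: a loose hard round disc lying flat, 45 mm in diameter, 18 mm high, about 40 g, white below, green on top; this point lies on its axis 9 mm above the counter. It slides without rolling when pushed low on its rim
- orange_tablet_center (a point): centre of the detergent tablet with the orange top: a loose hard round disc lying flat, 45 mm in diameter, 18 mm high, about 40 g, white below, orange on top; this point lies on its axis 9 mm above the counter. It slides without rolling when pushed low on its rim
- blue_tablet: the same tablet with the blue top; origin at the centre of its underside
- green_tablet: the same tablet with the green top; origin at the centre of its underside
- orange_tablet: the same tablet with the orange top; origin at the centre of its underside
- dosing_cup: empty red plastic cup, not to be disturbed: rim 56 mm in diameter (its widest), 50 mm high, standing loose and light among the tablets, in any of their places; origin at the centre of its underside
- bottle: white detergent bottle with yellow label and blue cap, not to be disturbed: 72 mm in diameter, 190 mm high, 500 g, standing loose on the far side of the tablets; origin at the centre of its underside
- brush: small brush with wooden handle, steel ferrule and grey bristles, not to be disturbed: 160 mm long, 42 mm wide, 20 mm high, lying loose on the counter on the other side of the tablets from the tray, roughly along world x; origin under its middle, its own +x axis runs along it towards the bristles
Mind the look-alikes: they are no part of the job. What is shaped like the blue_tablet but black is not meant.

How it is judged:
By the outcome, as a careful person would: the job done as asked, in the order asked, and still so for the second after the job is handed in, with the robot touching nothing.
It also fails if it takes over 67 s, if anything falls off the work surface, if the arm or the gripper's body presses on something with over 40 N, if the wrist force passes 120 N, or if a joint passes its speed limit or range.

ROBOT

A 6-joint arm with a two-finger parallel gripper is mounted at the origin on the work surface. World frame = base frame: x ahead of the robot, y to its left, z up, the work surface at z = 0. Lengths are in mm, angles in rad, forces in N, time in s.
With the tool pointing down it reaches from about 275 to 1000 mm from the base axis. Payload 8.4 kg.
Tool frame: the origin (TCP) lies at the very end of the fingers, on their centre line; the grasp point (between the pads) lies 19 mm behind it; z points along the fingers, y is the direction in which the jaws open and shut (so a half turn about z gives the same grasp; the last joint's range is limited). The gripper opens to 85 mm and grips with 20 to 120 N. Pads are 22 mm wide; open, the fingers measure 114 mm over their backs; the gripper's body (76 mm by 85 mm) begins 54 mm behind the grasp point. The pads swing forward as they close: fully open they stand 13 mm farther back than shut.
Start: joints at [-1.139, 0.353, 1.633, -0, 1.155, -0.002], TCP at [262.7, -567.112, 231.281] pointing down, gripper open.
Joint ranges: [-2.63, 2.63], [-0.92, 2.1], [0.06, 2.66], [-1.3, 4.44], [0, 2.69], [-3.02, 3.02]. Speed limits (rad/s): [2.22, 2.22, 2.79, 3.14, 3.14, 3.14].

INTERFACE

Orientations are given as [roll, pitch, yaw] about the fixed x, y, z axes, in that order (R = Rz(yaw) Ry(pitch) Rx(roll)).
In Python, from rig import r gives the robot as it stands.
- The arm moves only by the tool jog_arm, never from a script. Its argument "increments" is text: rows parted by semicolons, each of 7 numbers parted by spaces: the shift along the tool's x, y, z in cm, then the turn, a rotation vector about the tool's x, y, z in rad, then the opening, from -1 (shut) to 1 (fully open). A call has exactly 8 rows; each row shifts and turns the commanded pose from where the row before left it, along the tool's axes as they then stand; what a row does not reach is not made up. A row lasts 1/10 s, in which the tool goes at most 50 mm and 8.59 degrees, less where a joint would pass 70% of its speed; a pose out of reach is approached as far as the arm can. A call with a gripper value outside its range is refused whole. The fingers move at their own pace and stop on an object; "squeeze" is the grip in N (left out, the last holds). Time passes only in rows, so rows that do not move let the fingers close, or fill a call up. It gives the time, the measured TCP pose, the force and the opening at its end, in the units of the state.
- r.sense(): the state, without advancing time (a new reading comes with each control period).
- r.grab_frame(name): name is "side" or "top"; returns the picture (400x640x3 uint8, red, green, blue); there is no depth.
- r.camera_info(name): a dict with "K" (3x3 intrinsics, pixels), "rvec" (rotation vector, rad) and "tvec" (3), from world to camera coordinates, as OpenCV has them. Camera axes: x right, y down, z forward; pixel columns grow to the right and rows downward; lengths in mm; the calibration is good to about 2 mm. A picture is of the moment at which its call begins. camera_info takes no time and is no camera call.
- r.sign_off(): hands the job in, once; it reports no verdict.
The state is a dict: "clock": time; "qpos": joint angles; "qvel": joint speeds; "joint_efforts": joint torques, N m; "eef_pos": TCP position; "tcp_rot": TCP orientation; "contact_force": force on the tool from outside, world axes, zero at the start; "wrist_torque": the same for the moment, N m; "opening": opening from 0.0 (shut) to 1.0 (fully open).
Only numpy, scipy, OpenCV 4.12 (cv2) and the standard library are available. Lean on these libraries where they do the work, as an engineer would, in place of code of your own. Each camera call takes 0.05 s, during which the arm holds its last target.

## Working session

There is one attempt and no reset: what is moved stays moved. The work goes in short steps, Python scripts to look and compute and a tool call to move; the robot and the scene stay as the last step left them, time stands still between calls to the robot, and variables do not carry over. Pictures are saved under pics/ and viewed, and the job is handed in when it is done.

Besides the shell and the picture viewer there is one more tool, called as name(argument=value, ...) on one line, values as JSON. jog_arm: Moves the arm, as the interface text tells. Its arguments: {"type":"object","properties":{"increments":{"type":"string"},"squeeze":{"type":"number"}},"required":["increments"]}

```bash
mkdir -p pics; ls; python3 - <<'E'
from rig import r
import cv2
for n in ("top","side"):
    im=r.grab_frame(n); cv2.imwrite(f"pics/{n}0.png",im[:,:,::-1])
    print(n,r.camera_info(n))
s=r.sense();print(s)
E
```

```text
pics
top {'K': array([[401.75303919,   0.        , 318.46746634],
       [  0.        , 401.75303919, 195.83455562],
       [  0.        ,   0.        ,   1.        ]]), 'rvec': array([ 2.16442711, -2.14483212,  0.1374507 ]), 'tvec': array([-109.86038033,  607.82604288,  761.21005245])}
side {'K': array([[438.65519256,   0.        , 317.99290349],
       [  0.        , 438.65519256, 189.51323726],
       [  0.        ,   0.        ,   1.        ]]), 'rvec': array([ 0.14386673, -2.69479674,  1.51241736]), 'tvec': array([601.82533401, 122.59894989, 815.60613501])}
{'clock': 0.1, 'qpos': array([-1.13940386e+00,  3.53600337e-01,  1.63404531e+00, -4.83641756e-05,
        1.15519332e+00, -2.37007088e-03]), 'qvel': array([ 0.00060636, -0.00172838, -0.00151703,  0.00030056,  0.00014405,
       -0.00111213]), 'joint_efforts': array([-8.09495559e-04, -6.06361270e+01, -3.42817497e+01, -1.48817969e-05,
        4.07605141e-03,  4.86766638e-06]), 'eef_pos': array([ 262.50837812, -566.73813289,  230.62954037]), 'tcp_rot': array([-3.14034624e+00,  4.12687481e-05,  4.33782121e-01]), 'contact_force': array([-0.0612093 , -0.08874016,  0.34910283]), 'wrist_torque': array([-0.05212803, -0.00985606,  0.00238016]), 'opening': 1.0021066630999693}
```

View pics/top0.png

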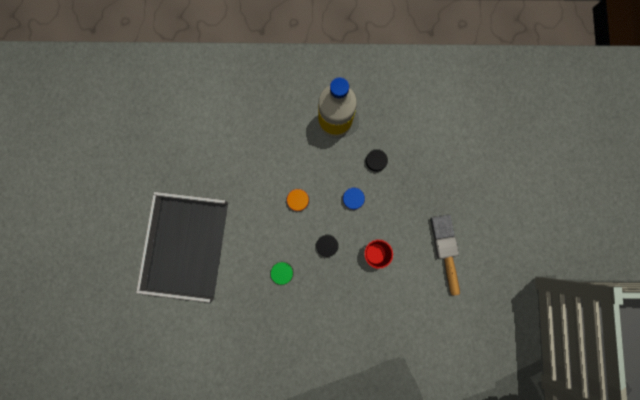

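View pics/side0.png

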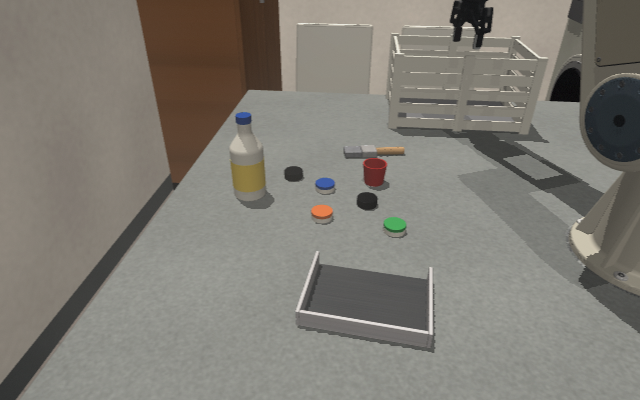

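Top view: orange tablet (298,200), blue (354,198), green (282,273). Black look-alikes are at (376,160) and (327,246) and are not meant. The cup is at (378,254), the bottle base near (335,125), the brush near (446,255), and the tray spans (140-227, 193-300) with its mouth to the right.

```bash
cat > h.py <<'E'
import numpy as np, cv2
from rig import r
def w(name,uv,z):
    c=r.camera_info(name);K=c["K"];R=cv2.Rodrigues(c["rvec"])[0];t=c["tvec"]
    d=R.T@np.linalg.inv(K)@np.array([uv[0],uv[1],1.]);o=-R.T@t
    return (o+d*(z-o[2])/d[2]).round(1)
def px(name,P):
    c=r.camera_info(name)
    return cv2.projectPoints(np.array(P,float).reshape(-1,1,3),c["rvec"],c["tvec"],c["K"],None)[0][:,0].round(1)
E
python3 - <<'E'
from h import *
im=cv2.imread("pics/top0.png")
c=cv2.resize(im[140:310,130:300],None,fx=3.5,fy=3.5,interpolation=cv2.INTER_CUBIC);cv2.imwrite("pics/c1.png",c)
c=cv2.resize(im[70:310,260:470],None,fx=2.5,fy=2.5,interpolation=cv2.INTER_CUBIC);cv2.imwrite("pics/c2.png",c)
hsv=cv2.cvtColor(im,cv2.COLOR_BGR2HSV)
for n,lo,hi in(("or",(8,150,120),(20,255,255)),("bl",(105,150,80),(125,255,255)),("gr",(50,150,80),(75,255,255)),("red",(0,0,0),(0,0,0))):
    m=cv2.inRange(hsv,lo,hi); k,l,st,ce=cv2.connectedComponentsWithStats(m)
    for i in range(1,k):
        if st[i,4]>60: print(n,ce[i].round(1),st[i],w("top",ce[i],18))
for n,uv,z in(("blackA",(376,160),18),("blackB",(327,246),18),("cup",(378,254),50)): print(n,w("top",uv,z))
E
```

```text
or [297.4 199.4] [287 189  22  22 375] [603.8 -61.3  18. ]
or [452.9 276.2] [448 258  11  37 208] [ 452.4 -373.7   18. ]
bl [339.3  86.3] [331  78  18  18 260] [ 845.9 -146.3   18. ]
bl [353.2 198. ] [343 188  21  21 354] [ 607.7 -175.3   18. ]
gr [281.3 273. ] [271 262  22  23 383] [455.6 -31.5  18. ]
blackA [ 687.3 -222.6   18. ]
blackB [ 509.9 -122.4   18. ]
cup [ 495.3 -220.2   50. ]
```

View pics/c1.png

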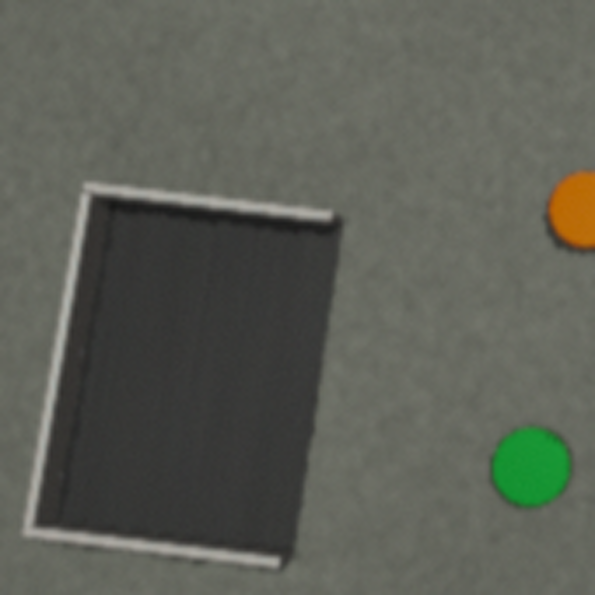

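View pics/c2.png

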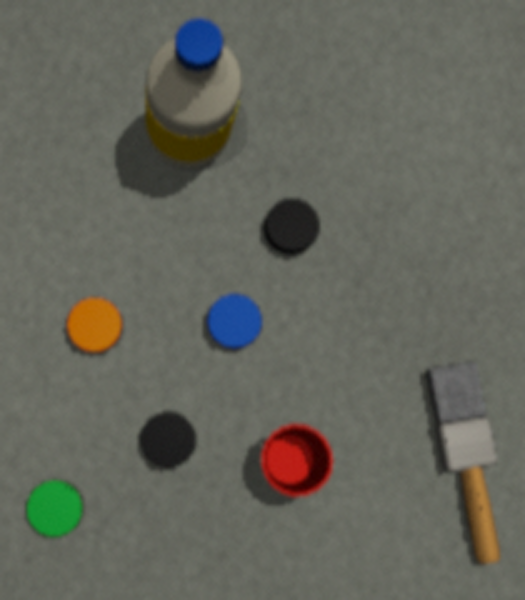

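```bash
python3 - <<'E'
from h import *
P={k:w("top",uv,30)[:2] for k,uv in dict(mr=(224.9,201.4),ml=(210,300.9),br=(155.7,194.3),bl=(138.6,291.4)).items()}
print(P)
ex=(P['mr']-P['ml']);print(np.linalg.norm(ex),np.linalg.norm(P['br']-P['mr']),np.linalg.norm(P['bl']-P['ml']))
yaw1=np.arctan2(ex[1],ex[0]);d=P['br']-P['mr'];d2=P['bl']-P['ml'];print(yaw1,np.arctan2(-d[0],d[1]),np.arctan2(-d2[0],d2[1]))
yaw=yaw1
O=(P['mr']+P['ml'])/2; print("O",O)
# overlay check
for f in("top","side"):
    im=cv2.imread(f"pics/{f}0.png")
    R=lambda q:O+np.array([q[0]*np.cos(yaw)-q[1]*np.sin(yaw),q[0]*np.sin(yaw)+q[1]*np.cos(yaw)])
    pts=[np.r_[R(q),0] for q in((-95,0),(95,0),(95,140),(-95,140))]
    cv2.polylines(im,[px(f,pts).astype(int).reshape(-1,1,2)],True,(0,0,255))
    for c in((604,-61),(608,-175),(455.6,-31.5),(687,-222),(510,-122)):
        a=np.linspace(0,6.28,30);pts=[(c[0]+22.5*np.cos(t),c[1]+22.5*np.sin(t),18) for t in a]
        cv2.polylines(im,[px(f,pts).astype(int).reshape(-1,1,2)],True,(255,0,255))
    im=im[130:360,130:480] if f=="side" else im[140:310,130:400]
    cv2.imwrite(f"pics/ov{f}.png",cv2.resize(im,None,fx=2.2,fy=2.2))
# bottle base from side: base bottom approx (250,196); front
print("bottle",w("side",(250,197),0),w("top",(339.8,87),190))
E
```

```text
{'mr': array([597. ,  83.8]), 'ml': array([401.6, 105.2]), 'br': array([610.1, 223.8]), 'bl': array([418.4, 245.6])}
196.56835961059448 140.61155713525116 141.4015558613129
-0.10908418876348518 -0.09329976259561663 -0.11909188524916575
O [499.3  94.5]
bottle [ 770.9 -118.7    0. ] [ 773.1 -138.5  190. ]
```

View pics/ovtop.png

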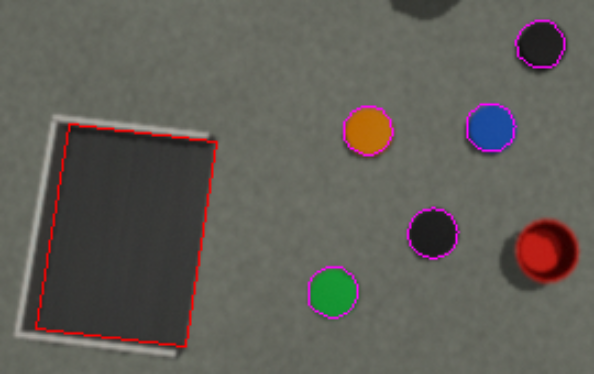

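View pics/ovside.png

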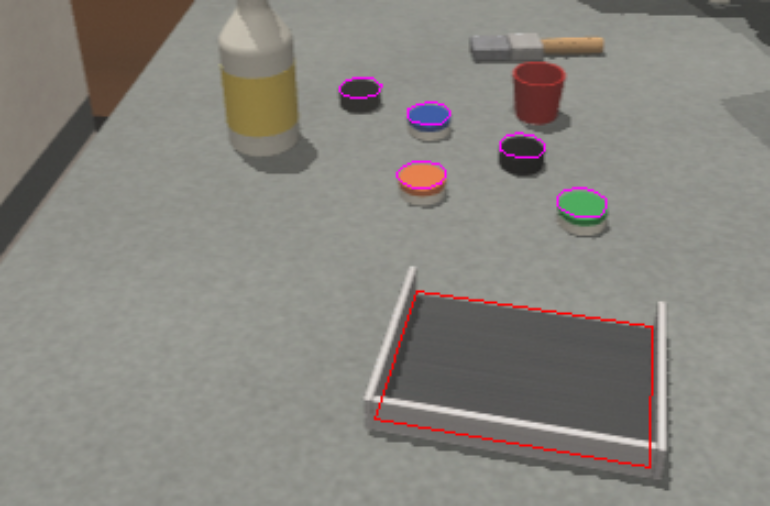

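jog_arm(increments="4.3 -2.17 0 0 0 0 -0.45; 4.3 -2.17 0 0 0 0 -0.45; 4.3 -2.17 0 0 0 0 -0.45; 4.3 -2.17 0 0 0 0 -0.45; 4.3 -2.17 0 0 0 0 -0.45; 4.3 -2.17 0 0 0 0 -0.45; 4.3 -2.17 0 0 0 0 -0.45; 4.3 -2.17 0 0 0 0 -0.45")

```text
clock: 0.9
eef_pos: [502.6, -263.2, 231.1]
tcp_rot: [-3.141, 0.0, 0.434]
contact_force: [0.1, -1.3, -0.0]
opening: 0.277
```

jog_arm(increments="4.3 -2.17 0 0 0 0 -0.45; 4.3 -2.17 0 0 0 0 -0.45; 4.3 -2.17 0 0 0 0 -0.45; 4.3 -2.17 0 0 0 0 -0.45; 0 0 1 0 0 -0.148 -0.45; 0 0 1 0 0 -0.148 -0.45; 0 0 1 0 0 -0.148 -0.45; 0 0 1 0 0 -0.148 -0.45")

```text
clock: 1.7
eef_pos: [621.2, -113.6, 190.4]
tcp_rot: [-3.141, 0.0, 1.032]
contact_force: [-0.8, 0.3, 0.2]
opening: 0.274
```

jog_arm(increments="0 0 1 0 0 -0.148 -0.45; 0 0 1 0 0 -0.148 -0.45; 0 0 1 0 0 -0.148 -0.45; 0 0 1 0 0 -0.148 -0.45; 0 0 1 0 0 -0.148 -0.45; 0 0 1 0 0 -0.148 -0.45; 0 0 0 0 0 0 -0.45; 0 0 0 0 0 0 -0.45")

```text
clock: 2.5
eef_pos: [621.2, -113.9, 131.1]
tcp_rot: [-3.141, -0.0, 1.909]
contact_force: [-0.1, 0.2, 0.1]
opening: 0.275
```

jog_arm(increments="0 0 2.5 0 0 -0.007 -0.45; 0 0 2.5 0 0 0 -0.45; 0 0 2.5 0 0 0 -0.45; 0 0 1.5 0 0 0 -0.45; 0 0 1.2 0 0 0 -0.45; 0 0 0 0 0 0 -0.45; 0 0 0 0 0 0 -0.45; 0 0 0 0 0 0 -0.45")

```text
clock: 3.3
eef_pos: [622.3, -114.1, 30.4]
tcp_rot: [3.14, 0.001, 1.92]
contact_force: [-0.1, -0.5, 0.7]
opening: 0.277
```

```bash
cat > snap.py <<'E'
import sys
from h import *
n=sys.argv[1]
for f,(a,b,c,d) in dict(top=(60,310,130,470),side=(90,350,200,480)).items():
    im=r.grab_frame(f)[:,:,::-1].copy(); cv2.imwrite(f"pics/{f}{n}.png",im)
    cv2.imwrite(f"pics/z{f}{n}.png",cv2.resize(im[a:b,c:d],None,fx=2.2,fy=2.2,interpolation=cv2.INTER_CUBIC))
    if f=="top":
        hsv=cv2.cvtColor(im,cv2.COLOR_BGR2HSV)
        for nm,lo,hi in(("or",(8,150,120),(20,255,255)),("bl",(105,150,80),(125,255,255)),("gr",(50,150,80),(75,255,255))):
            k,l,st,ce=cv2.connectedComponentsWithStats(cv2.inRange(hsv,lo,hi))
            for i in range(1,k):
                if st[i,4]>80:
                    p=w("top",ce[i],18)[:2]-[499.3,94.5];y=-.109
                    print(nm,st[i],w("top",ce[i],18)[:2],"tray",(p@np.array([[np.cos(y),-np.sin(y)],[np.sin(y),np.cos(y)]])).round(1))
s=r.sense();print(s["clock"],s["eef_pos"].round(1),s["tcp_rot"].round(3),s["contact_force"].round(1))
E
python3 snap.py 1
```

```text
or [287 189  20  18 240] [606.3 -59.2] tray [ 123.1 -141.1]
or [448 258  11  36 197] [ 452.7 -373.9] tray [   4.6 -470.7]
bl [331  78  18  18 258] [ 846.  -146.3] tray [ 370.8 -201.7]
bl [343 191  14  18 204] [ 605.7 -169. ] tray [ 134.4 -250.4]
3.4 [ 622.1 -114.1   30.3] [3.140e+00 1.000e-03 1.921e+00] [-0.3  0.2 -0.1]
```

View pics/zside1.png

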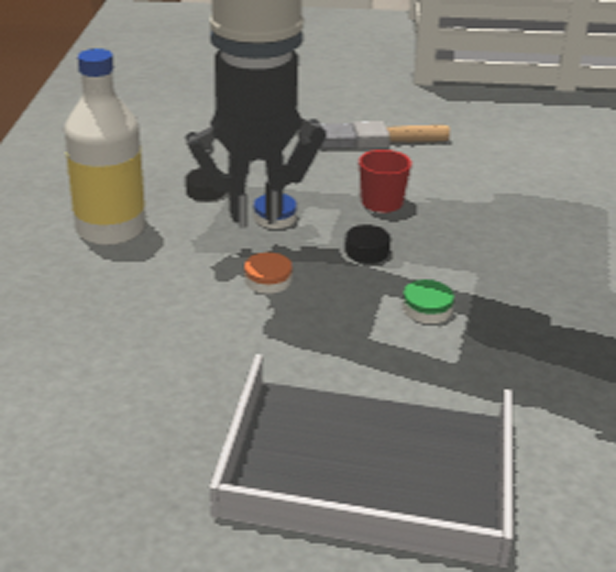

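View pics/ztop1.png

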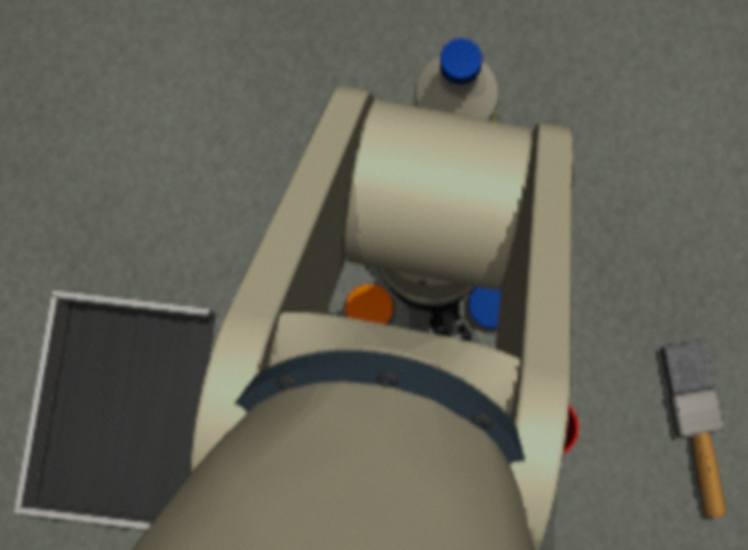

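```bash
python3 - <<'E'
from h import *
im=cv2.imread("pics/side1.png");cv2.imwrite("pics/f.png",cv2.resize(im[130:240,270:380],None,fx=5,fy=5,interpolation=cv2.INTER_CUBIC))
u=np.array([np.sin(1.92),-np.cos(1.92)]);v=np.array([np.cos(1.92),np.sin(1.92)])
for z in (30,35,40):
  for s in(-27,-12,12,27):
    p=np.array([622.2,-114.1])+u*s+11*v;print(z,s,((px("side",[*p,z])[0]-[270,130])*5).round())
E
```

```text
30 -27 [296. 308.]
30 -12 [262. 312.]
30 12 [208. 319.]
30 27 [173. 323.]
35 -27 [296. 298.]
35 -12 [262. 302.]
35 12 [208. 309.]
35 27 [173. 313.]
40 -27 [296. 288.]
40 -12 [262. 292.]
40 12 [208. 299.]
40 27 [173. 303.]
```

View pics/f.png

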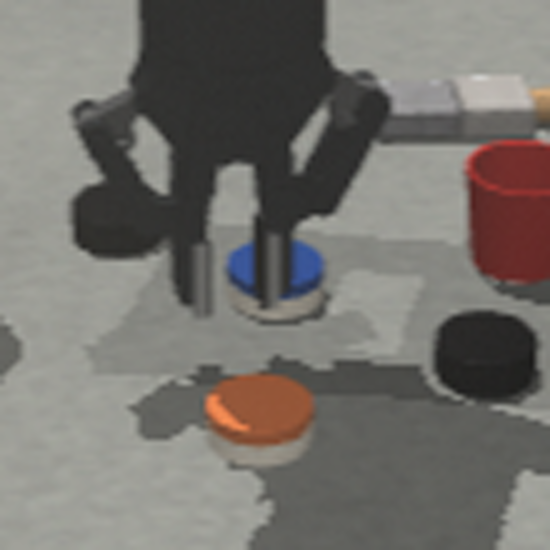

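jog_arm(increments="0 0 1.3 0 0 0 -0.45; 0 0 1.2 0 0 0 -0.45; 0 0 0 0 0 0 -0.45; 1 0 0 0 0 0 -0.45; 1 0 0 0 0 0 -0.45; 0.7 0 0 0 0 0 -0.45; 0.7 0 0 0 0 0 -0.45; 1 0 0 0 0 0 -0.45")

```text
clock: 4.2
eef_pos: [606.5, -72.0, 4.6]
tcp_rot: [3.141, 0.0, 1.921]
contact_force: [0.4, -0.3, 0.7]
opening: 0.276
```

jog_arm(increments="1.2 0 0 0 0 0 -0.45; 1.2 0 0 0 0 0 -0.45; 1.2 0 0 0 0 0 -0.45; 1.2 0 0 0 0 0 -0.45; 1.2 0 0 0 0 0 -0.45; 1 0 0 0 0 0 -0.45; 0.6 0 0 0 0 0 -0.45; 0 0 0 0 0 0 -0.45")

```text
clock: 5.0
eef_pos: [579.9, -0.4, 4.2]
tcp_rot: [-3.141, -0.0, 1.922]
contact_force: [-0.1, 0.1, -0.1]
opening: 0.274
```

```bash
python3 snap.py 2
```

```text
or [448 258  11  37 203] [ 452.6 -373.7] tray [   4.5 -470.5]
bl [331  78  18  18 261] [ 845.9 -146.2] tray [ 370.7 -201.6]
bl [343 188  21  21 356] [ 607.7 -175.4] tray [ 137.1 -256.5]
gr [278 262  15  23 248] [454.8 -37.9] tray [ -29.8 -136.5]
5.1 [580.3  -1.2   4.3] [-3.142  0.     1.921] [ 0.5 -0.3 -0.6]
```

View pics/zside2.png

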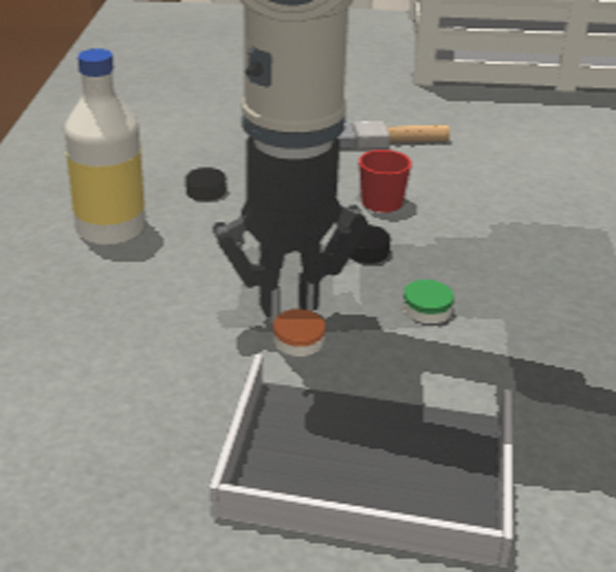

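The orange tablet sits centred in the two-finger cradle at about (336,239) in the side view, heading for the mouth.

jog_arm(increments="0.6 0 0 0 0 0 -0.45; 1.2 0 0 0 0 0 -0.45; 1.2 0 0 0 0 0 -0.45; 1.2 0 0 0 0 0 -0.45; 1.2 0 0 0 0 0 -0.45; 1.2 0 0 0 0 0 -0.45; 1.2 0 0 0 0 0 -0.45; 1.2 0 0 0 0 0 -0.45")

```text
clock: 5.9
eef_pos: [549.0, 84.4, 4.3]
tcp_rot: [-3.142, -0.0, 1.921]
contact_force: [0.1, -0.5, -0.4]
opening: 0.276
```

jog_arm(increments="1.2 0 0 0 0 0 -0.45; 1.2 0 0 0 0 0 -0.45; 1.2 0 0 0 0 0 -0.45; 1.2 0 0 0 0 0 -0.45; 1.2 0 0 0 0 0 -0.45; 1.2 0 0 0 0 0 -0.45; 0.8 0 0 0 0 0 -0.45; 0.4 0 0 0 0 0 -0.45")

```text
clock: 6.7
eef_pos: [520.3, 163.1, 4.3]
tcp_rot: [-3.142, -0.0, 1.921]
contact_force: [0.5, -0.3, 0.2]
opening: 0.276
```

```bash
python3 snap.py 3
```

```text
or [447 258  12  37 221] [ 452.1 -373.2] tray [   4.  -470.1]
bl [331  78  18  18 264] [ 845.6 -146.2] tray [ 370.4 -201.6]
bl [343 188  21  21 354] [ 607.6 -175.4] tray [ 137.  -256.5]
gr [271 262  22  23 383] [455.6 -31.5] tray [ -29.7 -130. ]
6.8 [520.5 162.7   4.3] [ 3.142 -0.     1.921] [0.2 0.6 0.4]
```

View pics/zside3.png

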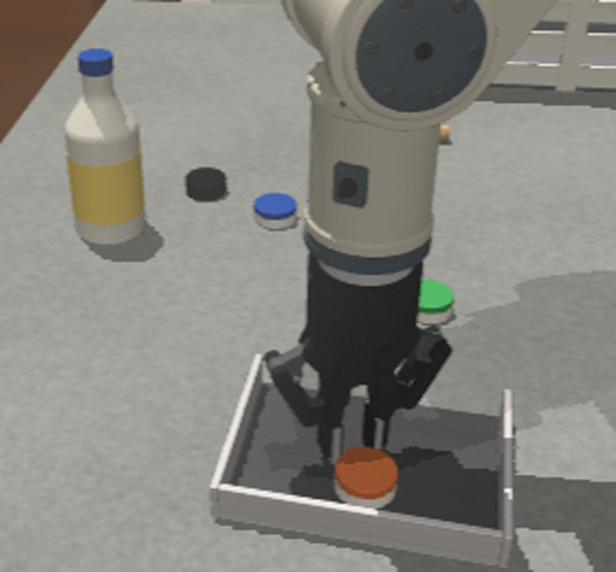

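Orange is inside at about (366,306) in the side view. Next: back off, rise and go behind green.

jog_arm(increments="-1 0 0 0 0 0 -0.45; -1 0 0 0 0 0 -0.45; 0 0 -3 0 0 0 -0.45; 0 0 -4 0 0 0.108 -0.45; 0 0 -4 0 0 0.108 -0.45; 0 0 0 0 0 0.109 -0.45; -4.4 -1.5 0 0 0 0 -0.45; -4.4 -1.5 0 0 0 0 -0.45")

```text
clock: 7.6
eef_pos: [500.1, 53.3, 114.8]
tcp_rot: [3.14, 0.0, 1.597]
contact_force: [0.0, -0.8, -0.9]
opening: 0.272
```

jog_arm(increments="-4.4 -1.5 0 0 0 0 -0.45; -4.4 -1.5 0 0 0 0 -0.45; -4.4 -1.5 0 0 0 0 -0.45; 0 0 0 0 0 0 -0.45; 0 0 3 0 0 0 -0.45; 0 0 3 0 0 0 -0.45; 0 0 2 0 0 0 -0.45; 0 0 0 0 0 0 -0.45")

```text
clock: 8.4
eef_pos: [456.2, -78.6, 32.3]
tcp_rot: [-3.137, -0.001, 1.595]
contact_force: [0.3, -0.1, -0.0]
opening: 0.276
```

```bash
python3 snap.py 4
```

```text
or [162 234  22  23 387] [509.4 189. ] tray [-0.2 95. ]
or [448 258  11  37 204] [ 452.2 -373.7] tray [   4.1 -470.5]
bl [331  78  18  18 259] [ 845.9 -146.2] tray [ 370.7 -201.6]
bl [343 188  21  21 354] [ 607.7 -175.3] tray [ 137.1 -256.4]
8.5 [458.  -78.7  34.4] [-3.141 -0.     1.595] [ 0.2 -0.3  0.8]
```

View pics/zside4.png

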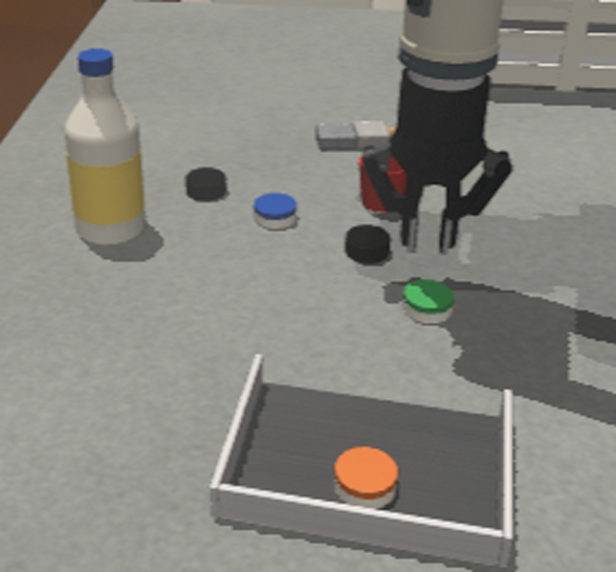

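View pics/ztop4.png

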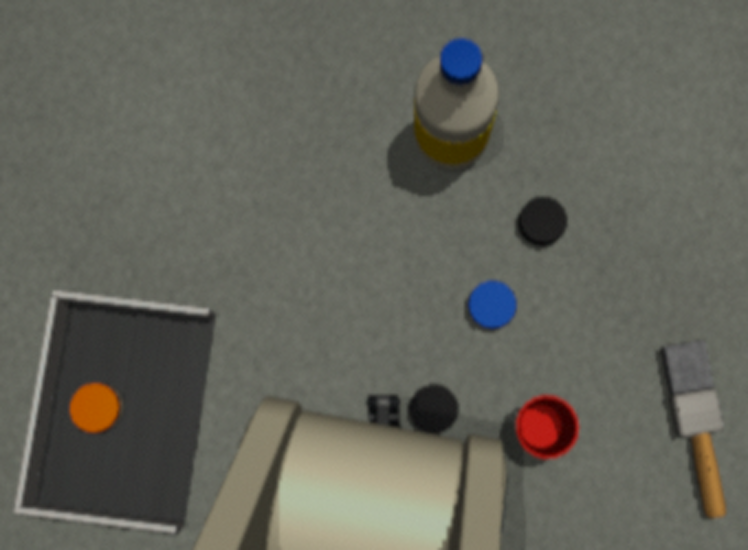

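Orange lies at tray (0,95), flat inside; the fingers are behind green, clear of the black tablet.

jog_arm(increments="0 -0.1 1.5 0 0 0 -0.45; 0 0 1.5 0 0 0 -0.45; 0 0 0 0 0 0 -0.45; 0.9 0 0 0 0 0 -0.45; 0.7 0 0 0 0 0 -0.45; 0.7 0 0 0 0 0 -0.45; 1.1 0 0 0 0 0 -0.45; 1.2 0 0 0 0 0 -0.45")

```text
clock: 9.3
eef_pos: [456.0, -31.4, 4.6]
tcp_rot: [3.141, 0.0, 1.596]
contact_force: [-0.8, -0.5, 1.1]
opening: 0.277
```

jog_arm(increments="1.2 0 0 0 0 0 -0.45; 1.2 0 0 0 0 0 -0.45; 1.2 0 0 0 0 0 -0.45; 1.2 0 0 0 0 0 -0.45; 1.2 0 0 0 0 0 -0.45; 1.2 0 0 0 0 0 -0.45; 1 0 0 0 0 0 -0.45; 0.6 0 0 0 0 0 -0.45")

```text
clock: 10.1
eef_pos: [453.6, 56.6, 4.3]
tcp_rot: [-3.142, -0.0, 1.596]
contact_force: [0.3, -0.9, -0.9]
opening: 0.274
```

```bash
python3 snap.py 5
```

```text
or [162 234  22  22 389] [509.6 188.9] tray [-0. 95.]
or [448 258  11  37 203] [ 452.1 -373.6] tray [   4.  -470.5]
bl [331  78  18  18 261] [ 845.8 -146.3] tray [ 370.6 -201.7]
bl [343 188  21  21 354] [ 607.7 -175.3] tray [ 137.1 -256.4]
10.2 [453.7  56.3   4.3] [ 3.142 -0.     1.597] [-0.8  0.8 -0.3]
```

View pics/zside5.png

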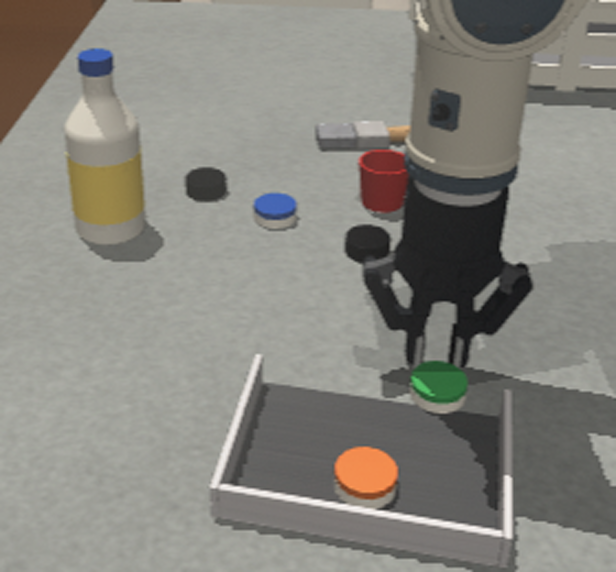

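jog_arm(increments="0.7 0 0 0 0 0 -0.45; 1.2 0 0 0 0 0 -0.45; 1.2 0 0 0 0 0 -0.45; 1.2 0 0 0 0 0 -0.45; 1.2 0 0 0 0 0 -0.45; 1.2 0 0 0 0 0 -0.45; 1 0 0 0 0 0 -0.45; 0.6 0 0 0 0 0 -0.45")

```text
clock: 11.0
eef_pos: [451.6, 139.7, 4.3]
tcp_rot: [3.141, -0.0, 1.597]
contact_force: [0.7, -0.2, -0.0]
opening: 0.274
```

jog_arm(increments="-1 0 0 0 0 0 -0.45; -1 0 0 0 0 0 -0.45; 0 0 -3 0 0 0 -0.45; 0 0 -4 0 0 -0.103 -0.45; 0 0 -4 0 0 -0.104 -0.45; 0 0 0 0 0 0 -0.45; -4.66 1.04 0 0 0 0 -0.45; -4.66 1.04 0 0 0 0 -0.45")

```text
clock: 11.8
eef_pos: [493.7, 31.4, 114.4]
tcp_rot: [3.141, 0.0, 1.804]
contact_force: [1.4, 0.3, 0.1]
opening: 0.275
```

jog_arm(increments="-4.66 1.04 0 0 0 0 -0.45; -4.66 1.04 0 0 0 0 -0.45; -4.66 1.04 0 0 0 0 -0.45; -4.66 1.04 0 0 0 0 -0.45; -4.66 1.04 0 0 0 0 -0.45; -4.66 1.04 0 0 0 0 -0.45; 0 0 0 0 0 0 -0.45; 0 0 3 0 0 0 -0.45")

```text
clock: 12.6
eef_pos: [620.6, -228.7, 86.4]
tcp_rot: [3.137, 0.003, 1.799]
contact_force: [0.1, -0.7, -0.4]
opening: 0.275
```

jog_arm(increments="0 0 3 0 0 0 -0.45; 0 0 2 0 0 0 -0.45; 0 0 0 0 0 0 -0.45; 0 0 0 0 0 0 -0.45; 0 0 0 0 0 0 -0.45; 0 0 0 0 0 0 -0.45; 0 0 0 0 0 0 -0.45; 0 0 0 0 0 0 -0.45")

```text
clock: 13.4
eef_pos: [619.2, -225.2, 35.0]
tcp_rot: [3.141, 0.001, 1.803]
contact_force: [0.8, -0.2, 0.1]
opening: 0.277
```

```bash
python3 snap.py 6
```

```text
or [162 234  22  23 390] [509.5 189. ] tray [-0.1 95. ]
bl [331  78  18  18 262] [ 845.8 -146.2] tray [ 370.6 -201.6]
bl [343 188  12  17  95] [ 614.5 -164.5] tray [ 142.7 -244.9]
gr [171 264  22  23 401] [450.2 167.6] tray [-56.8  67.3]
13.5 [ 619.  -225.1   34.6] [3.141 0.    1.803] [-0.4  0.4  0.7]
```

View pics/zside6.png

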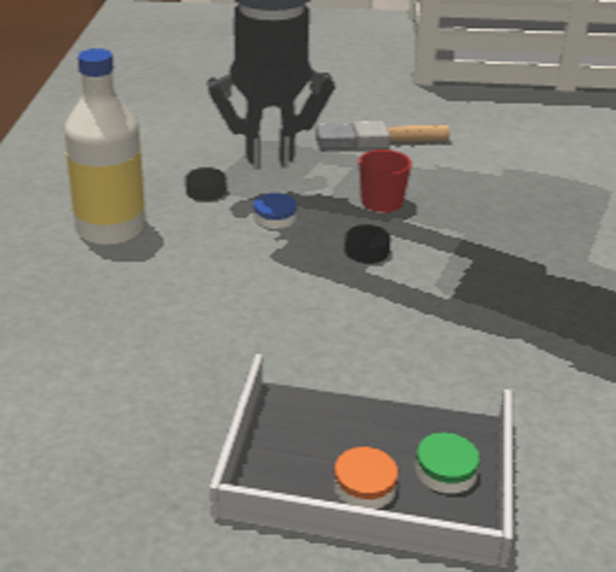

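View pics/ztop6.png

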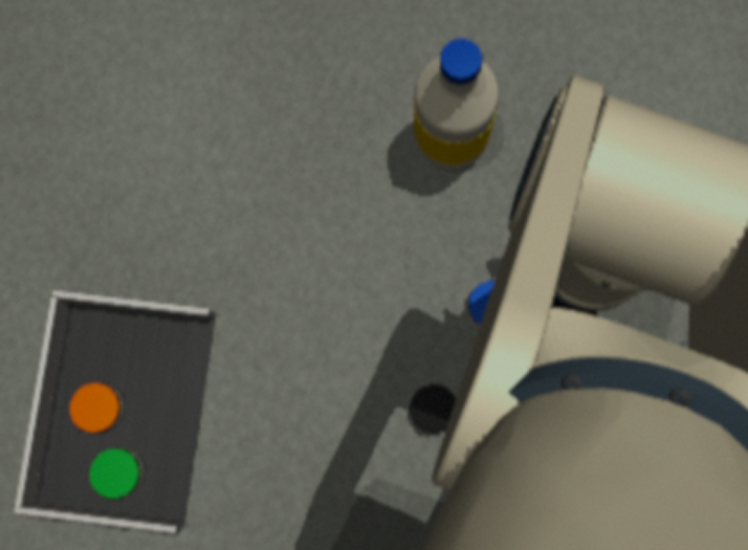

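Orange and green both lie inside, at tray (0,95) and (-57,67). Lower behind blue and push.

jog_arm(increments="0 0 1.5 0 0 0 -0.45; 0 0 1.5 0 0 0 -0.45; 0 0 0 0 0 0 -0.45; 1.2 0 0 0 0 0 -0.45; 0.7 0 0 0 0 0 -0.45; 0.7 0 0 0 0 0 -0.45; 1.1 0 0 0 0 0 -0.45; 1.2 0 0 0 0 0 -0.45")

```text
clock: 14.3
eef_pos: [607.6, -176.6, 4.7]
tcp_rot: [3.141, 0.0, 1.803]
contact_force: [0.4, -0.0, -0.0]
opening: 0.278
```

jog_arm(increments="1.2 0 0 0 0 0 -0.45; 1.2 0 0 0 0 0 -0.45; 1.2 0 0 0 0 0 -0.45; 1.2 0 0 0 0 0 -0.45; 1.2 0 0 0 0 0 -0.45; 1.2 0 0 0 0 0 -0.45; 1 0 0 0 0 0 -0.45; 0.6 0 0 0 0 0 -0.45")

```text
clock: 15.1
eef_pos: [586.9, -90.8, 4.2]
tcp_rot: [-3.141, -0.0, 1.803]
contact_force: [-0.1, -0.7, 0.2]
opening: 0.277
```

```bash
python3 snap.py 7
```

```text
or [162 234  22  22 387] [509.6 188.9] tray [-0. 95.]
or [447 258  12  37 203] [ 452.4 -373.8] tray [   4.3 -470.6]
bl [331  78  18  18 258] [ 846.  -146.3] tray [ 370.8 -201.7]
gr [171 264  22  23 402] [450.3 167.5] tray [-56.7  67.2]
15.2 [586.9 -90.9   4.2] [-3.141 -0.     1.804] [-0.6  1.1 -0.3]
```

View pics/zside7.png

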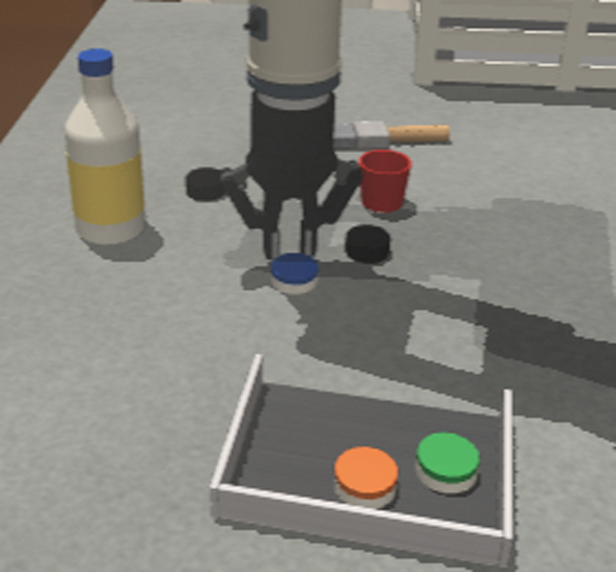

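Blue rides centred in the cradle (about (334,212) in the side view). Continue.

jog_arm(increments="0.7 0 0 0 0 0 -0.45; 1.2 0 0 0 0 0 -0.45; 1.2 0 0 0 0 0 -0.45; 1.2 0 0 0 0 0 -0.45; 1.2 0 0 0 0 0 -0.45; 1.2 0 0 0 0 0 -0.45; 1.2 0 0 0 0 0 -0.45; 1 0 0 0 0 0 -0.45")

```text
clock: 16.0
eef_pos: [566.5, -4.0, 4.3]
tcp_rot: [-3.141, -0.0, 1.803]
contact_force: [0.1, -0.7, 0.4]
opening: 0.274
```

```bash
python3 snap.py 8
```

```text
or [448 258  11  37 203] [ 452.5 -373.7] tray [   4.4 -470.5]
bl [331  78  18  18 259] [ 845.9 -146.2] tray [ 370.7 -201.6]
16.1 [566.3  -3.8   4.2] [-3.141 -0.     1.804] [-0.  -0.5 -0.1]
```

View pics/zside8.png

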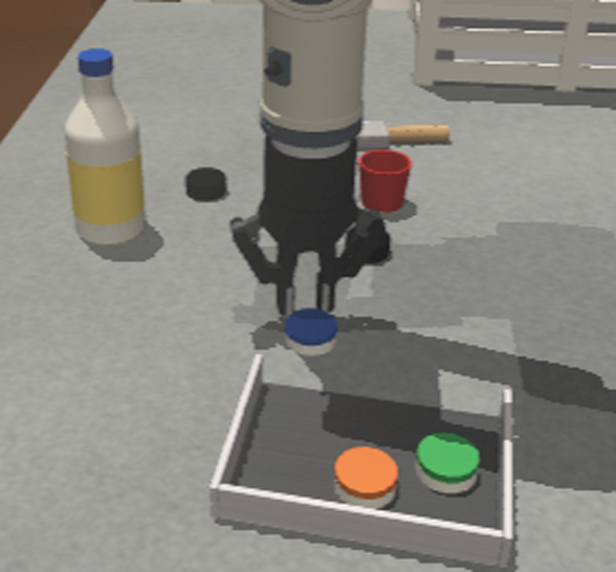

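jog_arm(increments="0.7 0 0 0 0 0 -0.45; 1.2 0 0 0 0 0 -0.45; 1.2 0 0 0 0 0 -0.45; 1.2 0 0 0 0 0 -0.45; 1.2 0 0 0 0 0 -0.45; 1.2 0 0 0 0 0 -0.45; 1.2 0 0 0 0 0 -0.45; 1.2 0 0 0 0 0 -0.45")

```text
clock: 16.9
eef_pos: [545.6, 84.4, 4.3]
tcp_rot: [-3.142, -0.0, 1.803]
contact_force: [0.1, -0.5, -0.4]
opening: 0.274
```

jog_arm(increments="1.2 0 0 0 0 0 -0.45; 0.9 0 0 0 0 0 -0.45; 0.5 0 0 0 0 0 -0.45; 0 0 0 0 0 0 -0.45; -1 0 0 0 0 0 -0.45; -1 0 0 0 0 0 -0.45; -1 0 0 0 0 0 -0.45; 0 0 -3 0 0 0 -0.45")

```text
clock: 17.7
eef_pos: [544.7, 77.0, 31.8]
tcp_rot: [-3.136, -0.0, 1.801]
contact_force: [0.2, 0.4, 0.1]
opening: 0.279
```

jog_arm(increments="0 0 -4 0 0 0 -0.45; 0 0 -4 0 0 0 -0.45; -4.5 0 0 0 0 0 -0.45; -4.5 0 0 0 0 0 -0.45; -4.5 0 0 0 0 0 -0.45; -4.5 0 0 0 0 0 -0.45; 0 0 0 0 0 0 -0.45; 0 0 0 0 0 0 -0.45")

```text
clock: 18.5
eef_pos: [587.9, -97.7, 114.1]
tcp_rot: [-3.141, -0.0, 1.799]
contact_force: [-0.8, 0.2, -0.9]
opening: 0.278
```

```bash
python3 snap.py 9
```

```text
or [162 234  22  22 382] [509.6 189. ] tray [-0.  95.1]
or [448 258  11  36 196] [ 452.7 -373.9] tray [   4.6 -470.7]
bl [331  78  18  18 257] [ 846.1 -146.3] tray [ 370.9 -201.6]
18.6 [587.6 -95.7 114.1] [-3.141e+00 -1.000e-03  1.802e+00] [-1.1  0.9  0.3]
```

View pics/zside9.png

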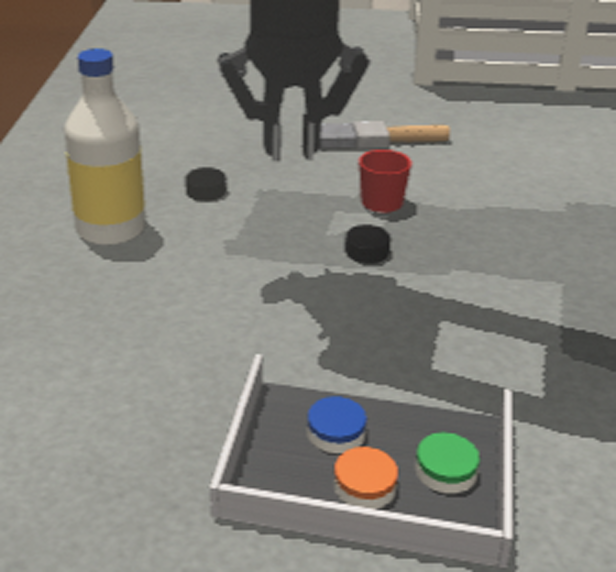

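View pics/ztop9.png

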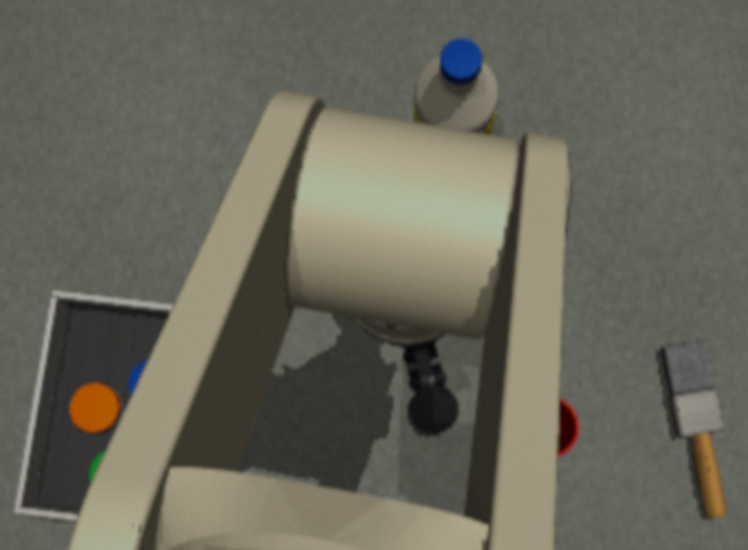

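All three lie flat in the tray in the side view: blue (353,280), orange (366,304), green (403,297). Move aside for a clear top view.

jog_arm(increments="-4.5 0 -1 0 0 0 -0.45; -4.5 0 -1 0 0 0 -0.45; -4.5 0 -1 0 0 0 -0.45; -4.5 0 0 0 0 0 -0.45; 0 0 0 0 0 0 -0.45; 0 0 0 0 0 0 -0.45; 0 0 0 0 0 0 -0.45; 0 0 0 0 0 0 -0.45")

```text
clock: 19.4
eef_pos: [629.4, -269.1, 144.1]
tcp_rot: [-3.141, -0.001, 1.805]
contact_force: [0.6, 0.3, -0.4]
opening: 0.274
```

```bash
python3 snap.py 10; python3 -c "
from h import *
print(w('side',(352.7,280),18))"
```

```text
or [162 234  22  23 393] [509.5 188.9] tray [-0.1 94.9]
bl [331  78  18  18 262] [ 845.7 -146.2] tray [ 370.5 -201.6]
bl [188 223  23  23 390] [531.9 136.6] tray [27.8 45.4]
gr [171 264  22  23 405] [450.3 167.4] tray [-56.6  67.1]
19.5 [ 629.6 -269.5  144.3] [-3.141 -0.     1.804] [-0.4 -0.3 -0.3]
[532.  143.2  18. ]
```

View pics/ztop10.png

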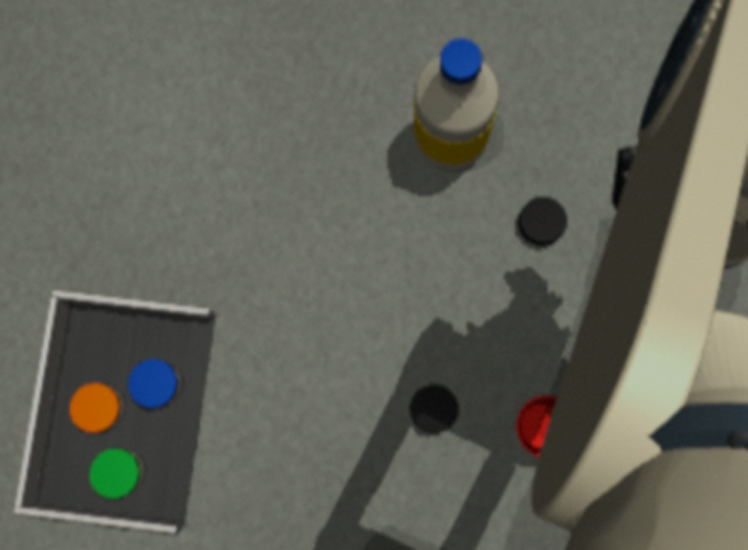

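All three tablets are wholly inside the tray. The bottle, cup, brush and black tablets have not moved, and the arm is clear of everything.

```bash
python3 -c "
from rig import r
print(r.sign_off())"
```

```text
the job is handed in; nothing more can be done
None
```

I swept the orange, green and blue tablets one at a time along the counter into the tray. Each was pushed between the half-closed fingertips about 4 mm above the counter, and nothing was lifted. I handed the job in at about 19.5 s.

**Tablets:** the last top view puts the tablet centres at the tray positions below, all at least 22 mm inside the mouth line and clear of the walls. The last side views show them lying flat.

| Tablet | Tray x (mm) | Tray y (mm) |
|---|---|---|
| orange | 0 | 95 |
| blue | 28 | 45 |
| green | -57 | 67 |

**Other objects:** the bottle and both black look-alike tablets look unmoved in the last top view. The arm partly hid the cup and covered the brush there. The top and side views about a second earlier showed both where they started.

**Forces:** every contact-force reading I took was below 2 N.

**Disagreement:** my hand-read side-view position for blue differs from the top-view one by about 6 mm along y. Both are well inside the tray.

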